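Fit the bearing cover over its dowel and hold it down

ROBOT

A 6-joint arm with a two-finger parallel gripper is mounted at the origin on the work surface. World frame = base frame: x ahead of the robot, y to its left, z up, the work surface at z = 0. Lengths are in mm, angles in rad, forces in N, time in s.
With the tool pointing down it reaches from about 325 to 850 mm from the base axis. Payload 15.5 kg.
Tool frame: the origin (TCP) lies at the very end of the fingers, on their centre line; the grasp point (between the pads) lies 19 mm behind it; z points along the fingers, y is the line along which they close (so a half turn about z gives the same grasp; the last joint's range is limited). The gripper opens to 91 mm and grips with 3 to 60 N. Pads are 32 mm wide; open, the fingers measure 118 mm over their backs; the gripper's body (76 mm by 178 mm) begins 60 mm behind the grasp point.
Start: joints at [-1.403, 0.494, 1.345, -0, 1.302, -0.096], TCP at [162.97, -603.38, 213.915] pointing down, gripper open.
Joint ranges: [-2.91, 2.91], [-0.82, 2.16], [0.22, 2.67], [-1.22, 4.37], [0.12, 2.79], [-3.08, 3.08]. Speed limits (rad/s): [1.89, 1.89, 2.57, 3.01, 3.01, 3.01].

INTERFACE

Orientations are given as a unit quaternion [w, x, y, z].
In Python, from plant import env, read_camera gives the robot as it stands.
- The arm moves only by the tool play_rows, never from a script. Its argument "motion" is a list that holds one entry, the list of rows, each a list of 7 numbers: the closure in counts, from 0 (fully open) to 255 (shut), then the shift along the tool's x, y, z in mm, then the turn, a rotation vector about the tool's x, y, z in units of 5 degrees (1.0 is 5 degrees). A call has 1 to 12 rows; each row is the pose to reach, as a shift and turn from the pose commanded when the call began, along the tool's axes at that moment; what a row does not reach only later rows make up. A row lasts 1/8 s, in which the tool goes at most 62.5 mm and 10.7 degrees, less where a joint would pass 70% of its speed; a pose out of reach is approached as far as the arm can. A call with a gripper value outside its range is refused whole. The fingers move at their own pace and stop on an object; "grip_force" is the grip in N (left out, the last holds). Time passes only in rows, so rows that repeat a pose let the fingers close. It gives the time, the measured TCP pose, the force, the opening and the grip force at its end, in the units of the state.
- env.sense(): the state, without advancing time (a new reading comes with each control period).
- read_camera(name): name is "side" or "top"; returns a dict with "image" (420x560x3 uint8, blue, green, red), "z_map" (420x560 float32, mm along the optical axis (not along the pixel's ray), 0 where there is no reading), "intrinsics" (3x3 intrinsics, pixels), "camera_from_world" (4x4, takes a point from world to camera coordinates). Camera axes: x right, y up, looking along -z (the intrinsics and any distortion apply to the point x, -y, -z); pixel columns grow to the right and rows downward; lengths in mm; the calibration is good to about 2 mm. A picture is of the moment at which its call begins.
- env.finish_job(): hands the job in; it is judged then, once.
The state is a dict: "time_s": time; "q": joint angles; "dq": joint speeds; "tau": joint torques, N m; "tool_pos": TCP position; "eef_rot": TCP orientation; "wrist_force": force on the tool from outside, world axes, zero at the start; "moment": the same for the moment, N m; "width": opening from 0.0 (shut) to 1.0 (fully open); "grip_force": force on a finger pad.
Only numpy, scipy, OpenCV 4.12 (cv2) and the standard library are available. Lean on these libraries where they do the work, as an engineer would, in place of code of your own. Each camera call takes 0.05 s, during which the arm holds its last target. There are 200 camera calls.

TASK

Close up the blue pump bearing housing: lay the flat steel spacer ring over the shaft into the recess and press it down with the gripper until the wave spring under it gives a millimetre or two, so that it beds level. Then lower the cast cover over the shaft, turn and slide it until its ear drops onto the dowel pin, and press it down against the spring until it is fully home on the machined face. Finish while still holding the cover pressed down, as for a mate to run the screws in, and leave the other things on the bench alone.

Things in the scene. Friction and masses are not known exactly. Their poses are not given: they have to be found in the camera images.
- housing_face (a point): centre of the blue bearing housing's machined top face, 110 mm above the bench; fixed; z up, x to the lug with the dowel pin. Barrel and face 100 mm diameter, foot 150 mm; lug flush with the face, 40 mm wide, reaching 79 mm from the axis. Recess 66 mm wide in the middle; the wave spring in it lies 7 mm below the face when free. On the axis a shaft end, 18 mm thick, stands 45 mm above the face
- pin_tip (a point): top of the steel dowel pin on the lug: 10 mm diameter, coned tip, 12 mm above the face, 62 mm from the shaft axis along the housing's x. The cover hides it once above it
- wave_spring (a joint): how far the wave spring is pressed down, m: 0 free, 0.005 with the ring on it flush with the face. It gives from about 9 N and takes 15 N at 0.005, so it carries the ring (0.16 kg) and the loose cover (0.4 kg) without giving; it pushes back up when let go
- spacer_mid (a point): centre (half-way up) of the loose plain steel spacer ring lying flat on the bench: 60 mm outside diameter, 34 mm hole, 12 mm thick, 0.16 kg, z along its axis, either face up. Laid on the free spring it stands 5 mm above the face, so grip it round the outside by its upper half
- cover_hub (a point): axis of the loose aluminium cover's hub, 26 mm above its flat underside (which lies on the bench); z up, x to its ear. Flange 100 mm diameter, 10 mm thick; hub 50 mm diameter, from 10 to 40 mm up, with a 30 mm bore right through for the shaft; ear 40 mm wide, 22 mm tall, 45 to 79 mm from the axis. 0.4 kg. Grip the hub from above, closing along the cover's y, clear of the ear
- cover_hole (a point): mouth of the blind dowel hole under the cover's ear, out of sight: 13 mm diameter, 16 mm deep, 62 mm from the cover's axis along its x. Home, it is over the pin, 12 mm below the pin's tip. The cover meets the ring 5 mm higher; if it misses the pin it rests on the tip, 12 mm higher
- screwdriver: black-handled screwdriver, 200 mm long, lying on the bench; leave it alone
- wrench: flat steel combination wrench, 180 mm long, lying on the bench; leave it alone
- mallet: rubber mallet with wooden handle, 260 mm long, lying on the bench; leave it alone
- old_bearing: worn ball bearing, 80 mm outside diameter, 18 mm tall, with balls showing; not the spacer ring; leave it alone
- impeller: bronze pump impeller, 110 mm diameter, 34 mm tall, lying on the bench; leave it alone
- spray_can: upright spray can, 64 mm diameter, 190 mm tall; leave it alone
Mind the look-alikes: they are no part of the job. Leave any pink or turquoise look-alike of the part that bears cover_hub alone.

How it is judged:
By the outcome, as a careful person would: the job done as asked, in the order asked, and still so for the second after the job is handed in, while the arm keeps its last pose, push and grip.
It also fails if it takes over 72 s, if anything falls off the work surface, if the arm or the gripper's body presses on something with over 40 N, if the wrist force passes 120 N, or if a joint passes its speed limit or range.

## Working session

There is one attempt and no reset: what is moved stays moved. The work goes in short steps, Python scripts to look and compute and a tool call to move; the robot and the scene stay as the last step left them, time stands still between calls to the robot, and variables do not carry over. Pictures are saved under pics/ and viewed, at most 10 in all, crops included, and the job is handed in when it is done.

Besides the shell and the picture viewer there is one more tool, called by a JSON object that holds its "api" and its "payload". play_rows: Moves the arm, as the interface text tells. Its arguments: {"type":"object","properties":{"motion":{"type":"array","items":{"type":"array","items":{"type":"array","items":{"type":"number"}}}},"grip_force":{"type":"number"}},"required":["motion"]}

```bash
mkdir -p pics; ls; cat > h.py <<'E'
import numpy as np, cv2
from plant import env, read_camera
def pts(c):
    K=np.array(c["intrinsics"]);T=np.array(c["camera_from_world"]);z=c["z_map"]
    v,u=np.mgrid[:z.shape[0],:z.shape[1]]
    P=np.stack([(u-K[0,2])/K[0,0]*z,-(v-K[1,2])/K[1,1]*z,-z],-1)
    W=(P-T[:3,3])@T[:3,:3]
    W[z<=0]=np.nan
    return W
E
python3 - <<'E'
from h import *
for n in("top","side"):
    c=read_camera(n);cv2.imwrite(f"pics/{n}0.png",c["image"]);np.savez(f"{n}0.npz",**c)
    T=np.array(c["camera_from_world"]);print(n,c["intrinsics"],(-T[:3,:3].T@T[:3,3]).round(),c.keys())
print(env.sense())
E
```

```text
pics
top [[524.55756325   0.         284.59557589]
 [  0.         524.55756325 206.3255884 ]
 [  0.           0.           1.        ]] [ 252.   63. 1372.] dict_keys(['image', 'z_map', 'intrinsics', 'camera_from_world'])
side [[410.37445069   0.         272.15985454]
 [  0.         410.37445069 205.53944691]
 [  0.           0.           1.        ]] [449. 932. 960.] dict_keys(['image', 'z_map', 'intrinsics', 'camera_from_world'])
{'time_s': 0.1, 'q': array([-1.40248358e+00,  4.94149998e-01,  1.34604731e+00,  2.61368730e-05,
        1.30253945e+00, -9.55080235e-02]), 'dq': array([ 0.0007033 , -0.00125348,  0.00010404, -0.00085701, -0.00071846,
        0.0003242 ]), 'tau': array([ 4.00724341e-03, -8.80239630e+01, -3.82543230e+01,  7.11014774e-02,
        4.84374783e-02, -2.46010239e-05]), 'tool_pos': array([ 162.93067703, -603.03177392,  213.38731132]), 'eef_rot': array([-5.72129916e-04,  9.91312728e-01,  1.31524707e-01, -8.22867948e-06]), 'wrist_force': array([ 1.11246417, -0.03679561, -0.38605107]), 'moment': array([ 0.03900907, -0.02045702,  0.02241004]), 'grip_force': 0.0, 'width': 1.0052848783253103}
```

View pics/top0.png

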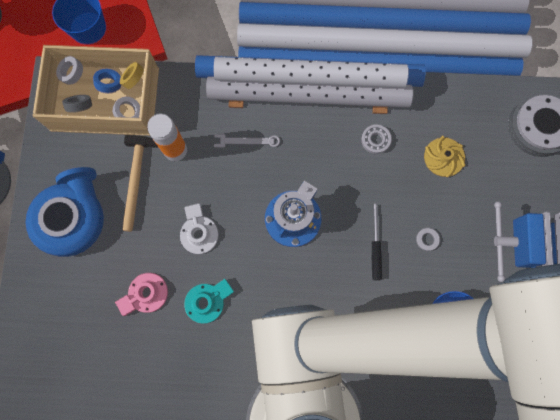

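View pics/side0.png

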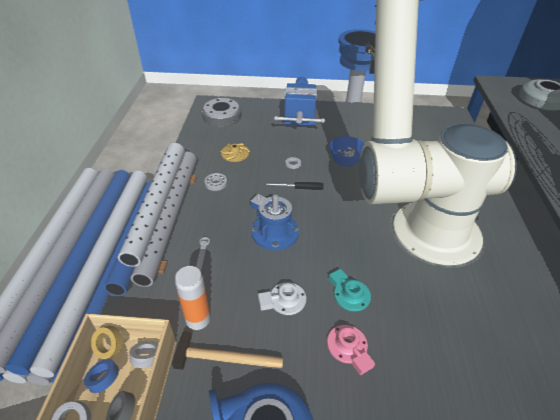

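Top view candidates:
- **Ring:** the plain ring at (428,239). Look-alikes are the bearing with balls (377,139) and the rings in the box at (70..125, 70..108).
- **Cover:** the silver one at (198,233), ear at (193,212). Look-alikes are pink (148,292) and turquoise (205,302).
- **Housing:** at (293,215), lug toward (308,190).

Next I'll measure these and check a close crop.

```bash
cat > m.py <<'E'
from h import *
def circ(P2):
    A=np.c_[2*P2,np.ones(len(P2))];s=np.linalg.lstsq(A,(P2**2).sum(1),rcond=None)[0]
    return s[:2],np.sqrt(s[2]+s[:2]@s[:2])
def sel(W,c,r,z0,z1):
    with np.errstate(invalid='ignore'):
        m=(np.hypot(W[...,0]-c[0],W[...,1]-c[1])<r)&(W[...,2]>z0)&(W[...,2]<z1)
    return m
def outer(m,W):
    cs=cv2.findContours(m.astype(np.uint8),cv2.RETR_EXTERNAL,cv2.CHAIN_APPROX_NONE)[0]
    c=max(cs,key=cv2.contourArea)[:,0]
    return W[c[:,1],c[:,0]]
E
python3 - <<'E'
from m import *
for n in("top","side"):
    c=dict(np.load(n+"0.npz"));W=pts(c)
    if n=="top":
        seeds={k:W[v,u] for k,(u,v) in dict(ring=(420,239),cover=(188,238),hous=(280,212)).items()}
        print({k:v.round(1) for k,v in seeds.items()}, W[350,200].round(1))
    for k,r,z0,z1 in(("ring",60,5,20),("cover",110,4,16),("cover",110,17,27),("cover",110,34,46),("hous",90,100,116),("hous",90,117,126),("hous",70,140,165)):
        s=seeds[k][:2]; m=sel(W,s,r,z0,z1)
        if m.sum()<4: print(n,k,z0,m.sum());continue
        o=outer(m,W);cc,R=circ(o[:,:2]);rect=cv2.minAreaRect(o[:,:2].astype(np.float32))
        print(n,k,z0,m.sum(),"circ",cc.round(1),R.round(1),"mean",W[m].mean(0).round(1),"z",np.median(W[m][:,2]).round(1),"rect",np.round(rect[0],1),np.round(rect[1],1),round(rect[2],1))
i=cv2.imread("pics/top0.png")
a=cv2.resize(i[195:285,170:260],(400,400),interpolation=2)
b=cv2.resize(i[170:260,250:340],(400,400),interpolation=2)
s=cv2.imread("pics/side0.png")
e=cv2.resize(s[140:180,270:320],(250,200),interpolation=2);f=cv2.resize(i[215:265,400:460],(240,200),interpolation=2)
g=np.zeros((200,800,3),np.uint8);g[:,:250]=e;g[:,260:500]=f
cv2.imwrite("pics/crop1.png",np.vstack([np.hstack([a,b]),g]))
E
```

```text
{'ring': array([ 471.4, -287.7,   12.6]), 'cover': array([447.9, 318.3,  15.3]), 'hous': array([508.7,  80.3, 106.8])} [166.3 268.8  -5.2]
top ring 5 386 circ [ 473.3 -307.5] 29.4 mean [ 473.3 -302.1   10.9] z 11.3 rect [ 473.4 -307.3] [60.2 60.5] 33.4
top cover 4 1196 circ [458.3 290.9] 43.5 mean [449.5 303.1   8.5] z 8.1 rect [459.7 293.2] [100.8 104.1] 72.6
top cover 17 270 circ [515.2 309.5] 21.7 mean [499.5 304.3  21.9] z 22.0 rect [511.1 307.8] [49.9 40.1] 17.2
top cover 34 178 circ [458.5 291.8] 23.7 mean [458.2 291.9  39.8] z 39.8 rect [458.6 291.5] [47.4 47.4] 89.6
top hous 100 1054 circ [517.3  45.4] 51.3 mean [516.6  45.5 109. ] z 109.9 rect [515.   43.3] [ 99.3 108.5] 29.8
top hous 117 28 circ [566.5  17.1] 3.9 mean [537.7  34.5 120.5] z 120.3 rect [567.   16.7] [8.4 7.7] 76.0
top hous 140 50 circ [512.1  47.8] 8.0 mean [511.4  47.8 153.9] z 154.6 rect [511.9  47.9] [16.7 15.3] 67.9
side ring 5 110 circ [ 469.6 -304.6] 28.7 mean [ 468.9 -303.2   11. ] z 11.0 rect [ 469.6 -307.4] [53.2 67.1] 2.1
side cover 4 609 circ [464.9 298.4] 47.5 mean [454.8 305.9   9.7] z 9.7 rect [464.5 293.2] [101.1 117.8] 82.1
side cover 17 277 circ [483.8 307.8] 34.6 mean [495.6 309.9  22. ] z 21.8 rect [482.2 305.3] [103.3  42.5] 12.8
side cover 34 168 circ [455.7 295.4] 23.6 mean [455.7 296.1  38.7] z 38.9 rect [455.9 295.1] [48.5 47.8] 7.1
side hous 100 559 circ [517.7  48.3] 44.4 mean [516.7  53.  107.8] z 108.7 rect [513.8  44.4] [100.8 113.6] 31.9
side hous 117 19 circ [510.3  50.7] 7.7 mean [529.3  42.8 120.1] z 119.4 rect [508.2  56. ] [15.4  4.7] 20.1
side hous 140 38 circ [509.3  51.9] 7.7 mean [509.7  53.2 149.7] z 150.7 rect [509.5  51.6] [14.8 15.5] 5.7
```

View pics/crop1.png

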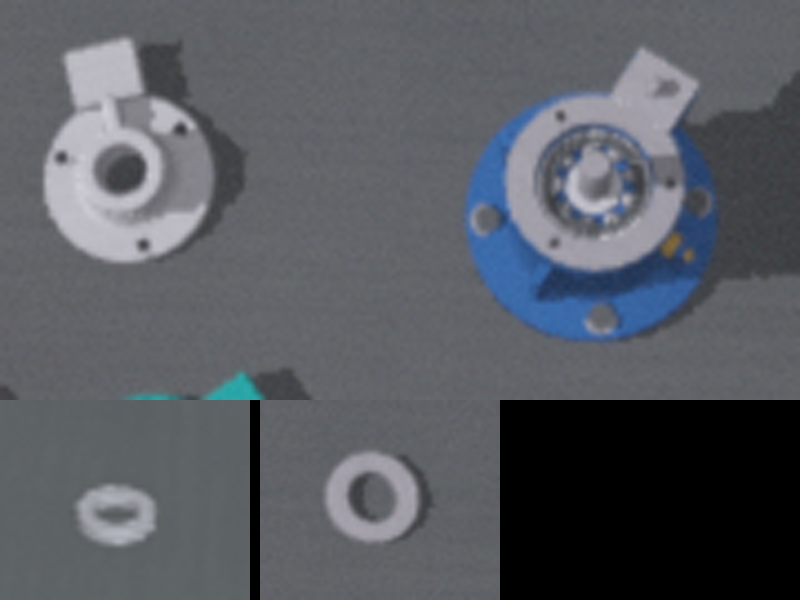

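The crop shows the plain silver ring with no balls. It also shows the silver cover with its ear up-left, and the housing with its pin at (658,90) in the crop. In both cameras the measured sizes match the description: ring 60 mm at z≈11.5, hub top at 40, face at 110, and pin 63 mm from the shaft. The two cameras differ by about 4 mm, so I use their mean.

Moving above the ring first, with the tool yaw along the housing's x (−29.3°).

{"api": "play_rows", "payload": {"motion": [[[0,375,-206,100,0,0,8.9],[0,375,-206,100,0,0,8.9],[0,375,-206,100,0,0,8.9],[0,375,-206,100,0,0,8.9],[0,375,-206,100,0,0,8.9],[0,375,-206,100,0,0,8.9],[0,375,-206,100,0,0,8.9],[0,375,-206,100,0,0,8.9],[0,375,-206,160,0,0,8.9],[0,375,-206,160,0,0,8.9],[0,375,-206,160,0,0,8.9]]], "grip_force": 25}}

```text
time_s: 1.48
tool_pos: [471.3, -307.6, 55.2]
eef_rot: [0.0, 0.967, -0.254, 0.0]
wrist_force: [-0.4, -0.2, 0.3]
width: 1.0
grip_force: 0.0
```

```bash
cat >> h.py <<'E'
from scipy.spatial.transform import Rotation as R
def tool():
    s=env.sense();q=s["eef_rot"];r=R.from_quat([q[1],q[2],q[3],q[0]]);return s,r,s["tool_pos"]
def to(target,yaw):
    s,r,p=tool();M=r.as_matrix();y=np.degrees(np.arctan2(M[1,0],M[0,0]))
    t=R.from_euler('z',yaw,degrees=True)*R.from_quat([1,0,0,0])
    rv=(r.inv()*t).as_rotvec(degrees=True)/5
    print("tcp",p.round(1),"yaw",y.round(1),"tilt",np.degrees(np.arccos(-M[2,2])).round(2),"t",round(s["time_s"],2),"F",s["wrist_force"].round(1),"w",round(s["width"]*91,1),"g",round(s["grip_force"],1))
    if target is not None: print("shift",r.inv().apply(np.array(target)-p).round(1),"turn",rv.round(2))
E
python3 - <<'E'
from m import *
to([471.5,-306.7,8],-29.3)
for n in("top","side"):
    c=read_camera(n);cv2.imwrite(f"pics/{n}1.png",c["image"]);np.savez(n+"1.npz",**c)
a=cv2.imread("pics/top1.png")[180:300,360:520];b=cv2.imread("pics/side1.png")[60:220,200:420]
cv2.imwrite("pics/c2.png",np.hstack([cv2.resize(a,(400,300)),cv2.resize(b,(400,300))]))
E
```

```text
tcp [ 471.3 -307.6   55.2] yaw -29.4 tilt 0.03 t 1.48 F [-0.4 -0.2  0.3] w 91.0 g 0.0
shift [-0.2 -0.9 47.2] turn [ 0.   -0.   -0.03]
```

View pics/c2.png

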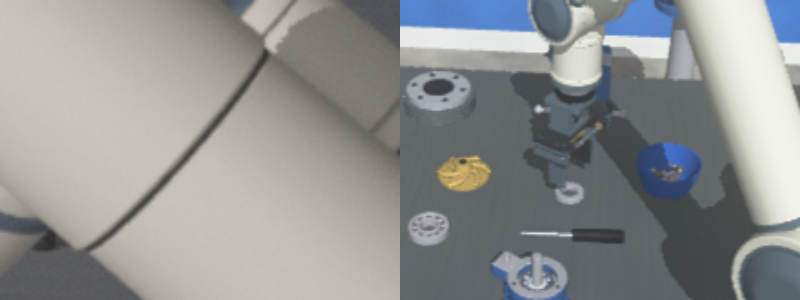

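The arm hides the ring from the top camera, but the side view shows the fingers straddling it at (570,192). Descending and gripping.

{"api": "play_rows", "payload": {"motion": [[[0,0,-1,30,0,0,0],[0,0,-1,47,0,0,0],[0,0,-1,47,0,0,0],[140,0,-1,47,0,0,0],[255,0,-1,47,0,0,0],[255,0,-1,47,0,0,0],[255,0,-1,47,0,0,0],[255,0,-1,47,0,0,0],[255,0,-1,47,0,0,0]]], "grip_force": 25}}

```text
time_s: 2.7
tool_pos: [471.9, -306.0, 7.2]
eef_rot: [0.0, 0.967, -0.254, 0.0]
wrist_force: [-0.7, -0.7, 6.6]
width: 0.638
grip_force: 25.0
```

```bash
python3 -c "
from h import *
to([510.7,49.8,215],-29.3)"
```

```text
tcp [ 471.9 -306.     7.2] yaw -29.4 tilt 0.03 t 2.7 F [-0.7 -0.7  6.6] w 58.0 g 25.0
shift [-140.7 -329.  -207.9] turn [ 0.   -0.01 -0.02]
```

{"api": "play_rows", "payload": {"motion": [[[255,0,0,-50,0,0,0],[255,0,0,-110,0,0,0],[255,-14,-33,-165,0,0,0],[255,-40,-94,-200,0,0,0],[255,-64,-150,-208,0,0,0],[255,-88,-206,-208,0,0,0],[255,-112,-262,-208,0,0,0],[255,-141,-329,-208,0,0,0],[255,-141,-329,-208,0,0,0],[255,-141,-329,-208,0,0,0]]]}}

```text
time_s: 3.95
tool_pos: [510.1, 51.3, 214.8]
eef_rot: [0.0, 0.968, -0.252, -0.0]
wrist_force: [0.1, -0.3, -1.0]
width: 0.636
grip_force: 25.0
```

```bash
python3 - <<'E'
from m import *
to([510.7,49.8,160],-29.3)
ims=[]
for n in("top","side"):
    c=read_camera(n);np.savez(n+"2.npz",**c)
    i=c["image"]; i=i[140:290,200:400] if n=="top" else i[100:250,180:380]
    ims.append(cv2.resize(i,(400,300),interpolation=2))
cv2.imwrite("pics/c3.png",np.hstack(ims))
W=pts(c)
m=sel(W,(511,50),60,213,223)
print(m.sum(),np.nanmedian(W[m],0),W[m].min(0),W[m].max(0))
E
```

```text
tcp [510.1  51.3 214.8] yaw -29.2 tilt 0.02 t 3.95 F [ 0.1 -0.3 -1. ] w 57.9 g 25.0
shift [ 1.3  1.  54.8] turn [0.   0.   0.01]
144 [495.63394797  53.90759609 218.86997049] [473.67426856  17.27970283 213.01606399] [540.42605528  90.80253357 222.93338644]
```

View pics/c3.png

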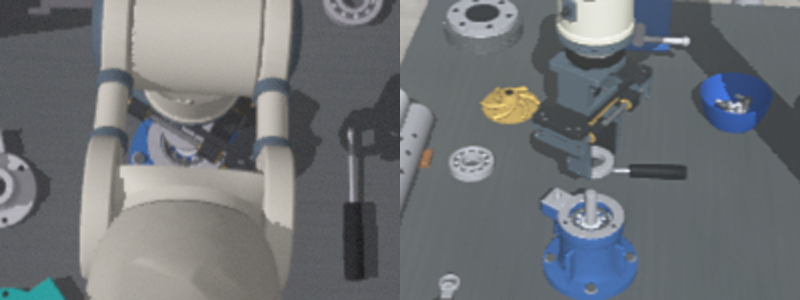

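In the side view the ring is held at (600,160), but it looks tilted about the pad line. I'll fit its plane.

```bash
python3 - <<'E'
from m import *
c=dict(np.load("side2.npz"));W=pts(c);i=c["image"]
# crop (x,y)->px: 180+(x-400)/2,100+y/2
u0,u1,v0,v1=266,296,168,194
cv2.imwrite("pics/c4.png",cv2.resize(i[150:215,250:310],(600,650)[:2] if 0 else (540,585),interpolation=cv2.INTER_CUBIC))
reg=W[v0:v1,u0:u1].reshape(-1,3);g=i[v0:v1,u0:u1].reshape(-1,3).mean(1)
ok=(np.linalg.norm(reg-[511,50,215],axis=1)<45)&(g>120)
P=reg[ok];print(len(P))
best=None;rng=np.random.default_rng(0)
for _ in range(500):
    a=P[rng.choice(len(P),3,0)];n=np.cross(a[1]-a[0],a[2]-a[0]);n/=np.linalg.norm(n)+1e-9
    k=abs((P-a[0])@n)<1.2
    if best is None or k.sum()>best.sum():best=k
Q=P[best];cn=Q.mean(0);n=np.linalg.svd(Q-cn)[2][2];n*=np.sign(n[2])
s,r,p=tool();print(best.sum(),"centroid",cn.round(1),"n",n.round(2),"tool",r.inv().apply(n).round(2),r.inv().apply(cn-p).round(1))
print((r.inv().apply(Q-p)).min(0).round(1),(r.inv().apply(Q-p)).max(0).round(1))
E
```

```text
130
54 centroid [493.8  52.1 219.2] n [-0.03  0.01  1.  ] tool [-0.03  0.01 -1.  ] [-15.5   5.7  -4.4]
[-30.4 -32.6  -6. ] [10.5 28.4 -2.8]
```

View pics/c4.png

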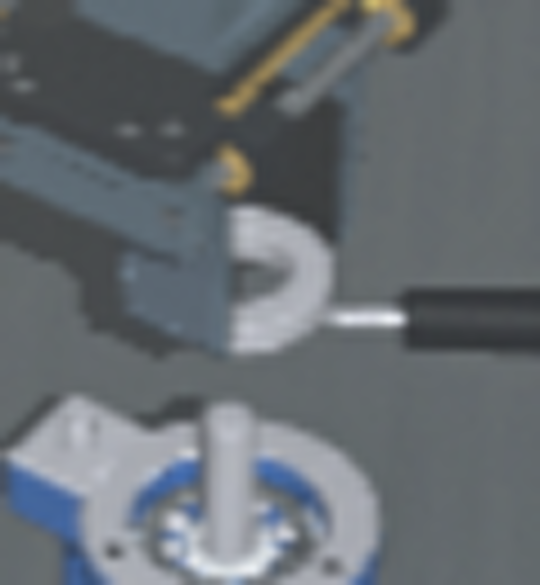

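The ring is level: normal ≈ (0,0,1), centre within a millimetre along the pads, top 4.5 mm above the tips. Half of it is just hidden by the finger. Lowering over the shaft.

{"api": "play_rows", "payload": {"motion": [[[255,1.3,1,45,0,0,0],[255,1.3,1,85,0,0,0],[255,1.3,1,95,0,0,0],[255,1.3,1,95,0,0,0],[255,1.3,1,95,0,0,0]]]}}

```text
time_s: 4.68
tool_pos: [511.9, 48.2, 121.3]
eef_rot: [-0.0, 0.967, -0.254, 0.001]
wrist_force: [0.5, 0.3, -1.8]
width: 0.633
grip_force: 25.0
```

```bash
python3 -c "
from h import *
to([510.7,49.8,112],-29.3)
read_camera('side');to([510.7,49.8,112],-29.3)"
```

```text
tcp [511.9  48.2 121.3] yaw -29.4 tilt 0.12 t 4.67 F [ 0.5  0.3 -1.8] w 57.6 g 25.0
shift [-1.9 -0.8  9.3] turn [-0.01 -0.02 -0.02]
tcp [511.9  48.3 121.3] yaw -29.4 tilt 0.13 t 4.72 F [-0.3 -0.  -2.2] w 58.0 g 25.0
shift [-1.8 -0.7  9.3] turn [-0.01 -0.02 -0.02]
```

{"api": "play_rows", "payload": {"motion": [[[255,-1.8,-0.7,1,0,0,0],[255,-1.8,-0.7,3,0,0,0],[255,-1.8,-0.7,5,0,0,0],[255,-1.8,-0.7,7,0,0,0],[255,-1.8,-0.7,7,0,0,0]]]}}

```text
time_s: 5.35
tool_pos: [509.6, 50.0, 112.7]
eef_rot: [0.0, 0.967, -0.254, -0.0]
wrist_force: [-0.0, 0.3, -1.7]
width: 0.628
grip_force: 25.0
```

```bash
python3 -c "
from h import *
to([510.7,49.8,111],-29.3)"
```

```text
tcp [509.6  50.  112.7] yaw -29.4 tilt 0.02 t 5.35 F [-0.   0.3 -1.7] w 57.2 g 25.0
shift [ 1.  -0.4  1.7] turn [ 0.    0.   -0.02]
```

The ring's bottom is about 105, below the face, with no contact force, so it is in the recess. Lowering a touch, releasing, lifting 25 mm, then setting the opening to about 42 mm over the ring.

{"api": "play_rows", "payload": {"motion": [[[255,0,0,1,0,0,0],[255,0,0,1,0,0,0],[40,0,0,1,0,0,0],[40,0,0,1,0,0,0],[40,0,0,1,0,0,0],[40,0.5,0,-15,0,0,0],[140,0.5,0,-15,0,0,0],[140,0.5,0,-15,0,0,0],[140,0.5,0,-15,0,0,0],[140,0.5,0,-15,0,0,0]]]}}

```text
time_s: 6.6
tool_pos: [510.0, 49.7, 127.6]
eef_rot: [0.0, 0.967, -0.254, -0.0]
wrist_force: [0.3, -0.1, 0.5]
width: 0.457
grip_force: 0.0
```

```bash
python3 - <<'E'
from m import *
to([510.7,49.8,115],-29.3)
c=read_camera("side");np.savez("side3.npz",**c);i=c["image"]
cv2.imwrite("pics/c5.png",cv2.resize(i[150:250,220:330],(660,600),interpolation=2))
E
```

```text
tcp [510.   49.7 127.6] yaw -29.4 tilt 0.03 t 6.6 F [ 0.3 -0.1  0.5] w 41.6 g 0.0
shift [ 0.6 -0.4 12.6] turn [ 0.    0.01 -0.02]
```

View pics/c5.png

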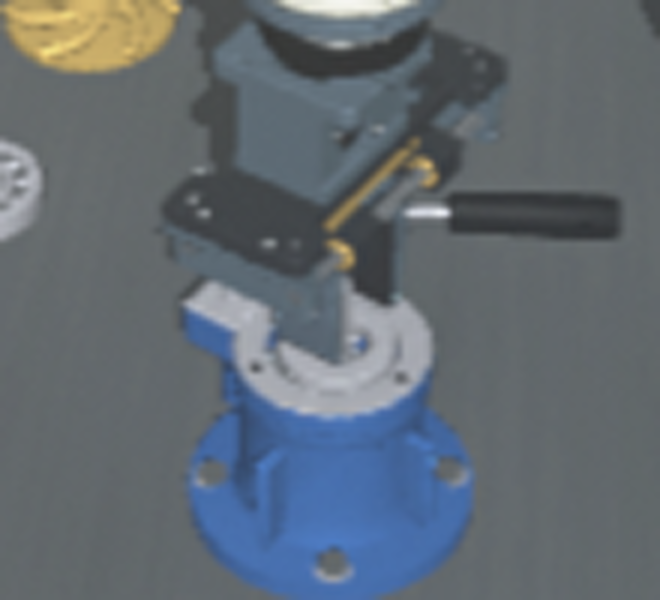

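The ring lies in the recess round the shaft, at (340,350), and looks level. Pressing down gradually.

{"api": "play_rows", "payload": {"motion": [[[140,0,0,8,0,0,0],[140,0,0,10,0,0,0],[140,0,0,11,0,0,0],[140,0,0,12,0,0,0],[140,0,0,13,0,0,0],[140,0,0,13,0,0,0]]]}}

```text
time_s: 7.4
tool_pos: [510.3, 49.7, 115.2]
eef_rot: [-0.0, 0.967, -0.254, 0.0]
wrist_force: [-2.8, 0.4, 7.4]
width: 0.452
grip_force: 3.7
```

{"api": "play_rows", "payload": {"motion": [[[140,0,0,0.7,0,0,0],[140,0,0,1.4,0,0,0],[140,0,0,1.4,0,0,0]]]}}

```text
time_s: 7.78
tool_pos: [510.3, 49.7, 113.9]
eef_rot: [-0.0, 0.967, -0.254, 0.0]
wrist_force: [-2.4, 0.9, 8.8]
width: 0.449
grip_force: 4.4
```

{"api": "play_rows", "payload": {"motion": [[[140,0,0,0.5,0,0,0],[140,0,0,0.5,0,0,0],[140,0,0,0.5,0,0,0]]]}}

```text
time_s: 8.15
tool_pos: [510.3, 49.7, 113.5]
eef_rot: [-0.0, 0.967, -0.254, 0.0]
wrist_force: [-2.0, 0.6, 9.2]
width: 0.452
grip_force: 4.7
```

{"api": "play_rows", "payload": {"motion": [[[140,0,0,-6,0,0,0],[140,0,0,-50,0,0,0],[60,0,0,-100,0,0,0],[0,0,0,-110,0,0,0],[0,0,0,-110,0,0,0]]]}}

```text
time_s: 8.78
tool_pos: [510.3, 49.7, 223.2]
eef_rot: [-0.0, 0.967, -0.254, 0.0]
wrist_force: [0.2, -0.3, -0.4]
width: 0.75
grip_force: 0.0
```

```bash
python3 -c "
from h import *
to([457.1,293.4,90],16.8)"
```

```text
tcp [510.3  49.7 223.2] yaw -29.4 tilt 0.06 t 8.78 F [ 0.2 -0.3 -0.4] w 68.2 g 0.0
shift [-166.  -186.1  133.2] turn [-0.   -0.01 -9.24]
```

The spring gave about 1.5 mm (9.2 N plus the ring's weight). Moving over the cover, and checking the bedded ring from there.

{"api": "play_rows", "payload": {"motion": [[[0,-33,-37,0,0,0,-2],[0,-66,-74,0,0,0,-4],[0,-100,-112,10,0,0,-6],[0,-133,-149,60,0,0,-8],[0,-166,-186,110,0,0,-9.2],[0,-166,-186,133,0,0,-9.2],[0,-166,-186,133,0,0,-9.2],[0,-166,-186,133,0,0,-9.2]]]}}

```text
time_s: 9.78
tool_pos: [457.1, 292.7, 90.4]
eef_rot: [0.0, 0.99, 0.144, -0.0]
wrist_force: [-0.4, -0.1, 0.4]
width: 1.0
grip_force: 0.0
```

```bash
python3 - <<'E'
from m import *
to([457.1,293.4,12],16.8)
for n in("side","top"):
    c=read_camera(n);W=pts(c);np.savez(n+"4.npz",**c)
    for nm,z0,z1,r,hc in(("ring",111,120,34,(510.7,49.8)),("hub",36,42,45,(457,293)),("ear",18,25,110,(457,293)),("pin",117,126,20,(566,18)),("shaft",140,165,40,(510.7,49.8))):
        m=sel(W,hc,r,z0,z1);Q=W[m]
        if len(Q)<6: print(n,nm,len(Q));continue
        o=outer(m,W)
        print(n,nm,len(Q),"z",np.median(Q[:,2]).round(1),"circ",*[np.round(v,1) for v in circ(o[:,:2])],"rect",[np.round(v,1) for v in cv2.minAreaRect(o[:,:2].astype(np.float32))])
        if nm=="ring":
            a=np.linalg.lstsq(np.c_[Q[:,:2]-hc,np.ones(len(Q))],Q[:,2],rcond=None)[0];print("slope mm/mm,z",a.round(3))
E
```

```text
tcp [457.1 292.7  90.4] yaw 16.6 tilt 0.02 t 9.78 F [-0.4 -0.1  0.4] w 91.0 g 0.0
shift [ 0.3 -0.7 78.4] turn [ 0.    0.   -0.04]
side ring 57 z 114.1 circ [516.8  52.5] 20.0 rect [array([528.5,  52.7]), array([17.9, 52.6]), np.float64(4.8)]
slope mm/mm,z [-6.30000e-02 -1.70000e-02  1.15107e+02]
side hub 69 z 38.9 circ [456.2 297. ] 20.4 rect [array([462. , 306.2]), array([25.4, 49.4]), np.float64(59.2)]
side ear 226 z 21.3 circ [485.  310.3] 33.9 rect [array([482.6, 304.8]), array([102.9,  43.8]), np.float64(12.1)]
side pin 7 z 119.0 circ [561.5  21.4] 3.2 rect [array([562.,  21.]), array([8.3, 2.7]), np.float64(45.5)]
side shaft 0
top ring 315 z 115.2 circ [509.4  48. ] 28.9 rect [array([509.1,  47.2]), array([60.1, 56.4]), np.float64(2.4)]
slope mm/mm,z [ 2.00000e-03 -1.60000e-02  1.15291e+02]
top hub 0
top ear 0
top pin 16 z 119.9 circ [564.8  16.5] 4.1 rect [array([564.3,  17.4]), array([9.6, 7.4]), np.float64(2.8)]
top shaft 50 z 154.8 circ [512.3  47.6] 8.1 rect [array([512.4,  47.6]), array([16.2, 16.1]), np.float64(62.4)]
```

The ring is level (z 115.2, slopes about 0) and centred. The pin direction averages −30°. Gripping the cover hub.

{"api": "play_rows", "payload": {"motion": [[[0,0.3,-0.5,40,0,0,0],[0,0.3,-0.5,70,0,0,0],[0,0.3,-0.5,78,0,0,0],[0,0.3,-0.5,78,0,0,0],[255,0.3,-0.5,78,0,0,0],[255,0.3,-0.5,78,0,0,0],[255,0.3,-0.5,78,0,0,0],[255,0.3,-0.5,78,0,0,0],[255,0.3,-0.5,78,0,0,0],[255,0.3,-0.5,78,0,0,0]]], "grip_force": 50}}

```text
time_s: 11.12
tool_pos: [457.0, 293.8, 12.1]
eef_rot: [-0.0, 0.99, 0.144, 0.0]
wrist_force: [0.1, -1.0, 4.6]
width: 0.546
grip_force: 50.0
```

```bash
python3 -c "
from h import *
to([510.8,49.7,215],-30)"
```

```text
tcp [457.  293.8  12.1] yaw 16.6 tilt 0.01 t 11.12 F [ 0.1 -1.   4.6] w 49.7 g 50.0
shift [ -18.2  249.3 -202.9] turn [-0.   -0.    9.32]
```

{"api": "play_rows", "payload": {"motion": [[[255,0,0,-50,0,0,0],[255,0,0,-110,0,0,0],[255,-3,40,-150,0,0,1.5],[255,-7,85,-190,0,0,3],[255,-10,130,-203,0,0,5],[255,-13,175,-203,0,0,7],[255,-16,215,-203,0,0,8.5],[255,-18,249,-203,0,0,9.3],[255,-18,249,-203,0,0,9.3],[255,-18,249,-203,0,0,9.3],[255,-18,249,-203,0,0,9.3]]]}}

```text
time_s: 12.5
tool_pos: [510.6, 50.9, 214.8]
eef_rot: [-0.0, 0.966, -0.257, -0.0]
wrist_force: [0.8, -0.2, -3.8]
width: 0.543
grip_force: 50.0
```

```bash
python3 - <<'E'
from m import *
to([510.8,49.7,175],-30)
s,r,p=tool()
c=read_camera("side");np.savez("side5.npz",**c);W=pts(c);L=(r.inv().apply((W-p).reshape(-1,3))).reshape(W.shape)
# cover frame: tool x, tool z down; flange underside at tool z ~ +12
with np.errstate(invalid='ignore'):
    for nm,z0,z1 in(("ear",-13,-6),("flange",-1,6)):
        m=(abs(L[...,2]-(z0+z1)/2)<(z1-z0)/2)&(np.hypot(L[...,0],L[...,1])<90)
        if nm=="ear": m&=L[...,0]>38
        Q=L[m];print(nm,len(Q),Q.min(0).round(1),Q.max(0).round(1),np.median(Q,0).round(1))
        if len(Q)>5:
            print(cv2.minAreaRect(Q[:,:2].astype(np.float32)), np.linalg.lstsq(np.c_[Q[:,:2],np.ones(len(Q))],Q[:,2],rcond=None)[0].round(3))
i=c["image"];cv2.imwrite("pics/c6.png",cv2.resize(i[110:230,210:340],(650,600),interpolation=2))
E
```

```text
tcp [510.6  50.9 214.8] yaw -29.8 tilt 0.03 t 12.5 F [ 0.8 -0.2 -3.8] w 49.4 g 50.0
shift [ 0.8  0.9 39.8] turn [0.   0.01 0.04]
ear 27 [ 41.6 -20.4 -11.5] [ 78.1 -11.   -6.3] [ 62.6 -15.9  -7.6]
((59.869842529296875, -15.686578750610352), (36.473411560058594, 9.080792427062988), 2.0142669677734375) [ 0.014  0.062 -8.139]
flange 331 [-51.  -49.4  -1. ] [76.7 48.6  5.9] [-20.8 -18.9   2.5]
((2.7137813568115234, -15.040802001953125), (83.62492370605469, 122.227294921875), 54.357322692871094) [ 0.003 -0.004  2.493]
```

View pics/c6.png

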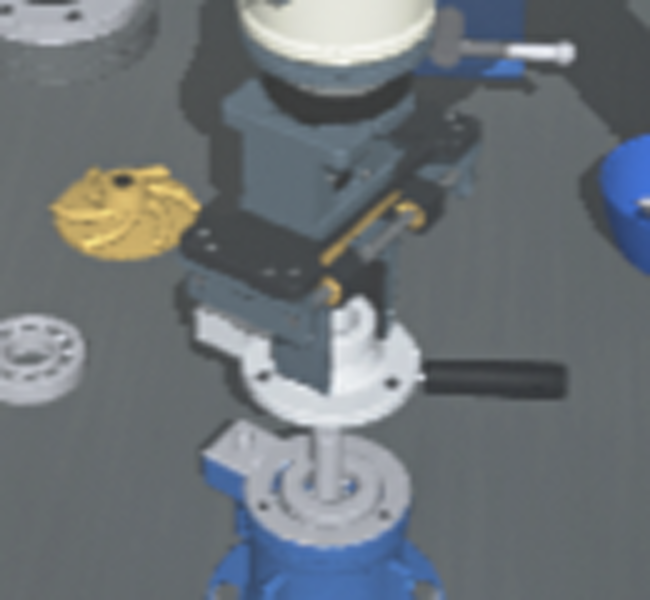

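The cover is held level with its ear toward the lug (210,330 above 235,440). Its underside is about 12.5 mm below the TCP. Lowering to just above the pin.

{"api": "play_rows", "payload": {"motion": [[[255,0.4,0.4,40,0,0,0],[255,0.4,0.4,65,0,0,0],[255,0.4,0.4,75,0,0,0],[255,0.4,0.4,75,0,0,0],[255,0.4,0.4,75,0,0,0],[255,0.4,0.4,75,0,0,0]]]}}

```text
time_s: 13.3
tool_pos: [511.6, 49.6, 140.9]
eef_rot: [-0.0, 0.966, -0.258, 0.001]
wrist_force: [0.2, -0.0, -3.5]
width: 0.547
grip_force: 50.0
```

```bash
python3 - <<'E'
from m import *
to([510.8,49.7,130],-30)
s,r,p=tool()
c=read_camera("side");np.savez("side6.npz",**c);W=pts(c)
# compare silhouettes: flange top (cover) and housing face rim in same camera
def fit(z0,z1,ctr,r0,r1):
    with np.errstate(invalid='ignore'):
        d=np.hypot(W[...,0]-ctr[0],W[...,1]-ctr[1]); m=(W[...,2]>z0)&(W[...,2]<z1)&(d>r0)&(d<r1)
    return W[m],m
for nm,z0,z1 in(("flange",p[2]-5,p[2]+1),("face",107.5,112),("ear",p[2]+6,p[2]+12)):
    Q,m=fit(z0,z1,p[:2]+[0,2],0,90);print(nm,len(Q))
    ax=np.array([np.cos(np.radians(-30)),np.sin(np.radians(-30))]);ay=np.array([-ax[1],ax[0]])
    if len(Q)>3:print((Q[:,:2]-p[:2])@ax@np.eye(1)[0] if 0 else ((Q[:,:2]-p[:2])@np.c_[ax,ay]).min(0).round(1),((Q[:,:2]-p[:2])@np.c_[ax,ay]).max(0).round(1))
E
```

```text
tcp [511.6  49.6 140.9] yaw -29.9 tilt 0.08 t 13.3 F [ 0.2 -0.  -3.5] w 49.7 g 50.0
shift [-0.7  0.3 10.9] turn [-0.01 -0.01  0.02]
flange 281
[-52.3 -49.7] [78.4 49.6]
face 170
[-51.2 -24.6] [77.7 49.3]
ear 54
[-27.2 -33.8] [76.1 34.7]
```

Cover and housing outlines agree to about 1 mm. Descending onto the pin and watching the force.

{"api": "play_rows", "payload": {"motion": [[[255,-0.5,0.2,2,0,0,0],[255,-0.5,0.2,4,0,0,0],[255,-0.5,0.2,6,0,0,0],[255,-0.5,0.2,8,0,0,0],[255,-0.5,0.2,9,0,0,0],[255,-0.5,0.2,9,0,0,0]]]}}

```text
time_s: 14.1
tool_pos: [510.5, 49.6, 130.9]
eef_rot: [0.0, 0.966, -0.258, -0.0]
wrist_force: [-0.3, 0.2, -3.8]
width: 0.545
grip_force: 50.0
```

```bash
python3 -c "
from h import *
to([510.8,49.7,126],-30)"
```

```text
tcp [510.5  49.6 130.9] yaw -29.9 tilt 0.01 t 14.1 F [-0.3  0.2 -3.8] w 49.6 g 50.0
shift [ 0.2 -0.2  4.9] turn [0.   0.   0.02]
```

No contact force with the underside at about 118.5, so the pin tip is in the hole. Continuing down.

{"api": "play_rows", "payload": {"motion": [[[255,0,0,1,0,0,0],[255,0,0,2,0,0,0],[255,0,0,3,0,0,0],[255,0,0,4,0,0,0],[255,0,0,5,0,0,0],[255,0,0,5,0,0,0]]]}}

```text
time_s: 14.85
tool_pos: [510.6, 49.6, 126.2]
eef_rot: [-0.0, 0.966, -0.258, 0.0]
wrist_force: [-2.2, 1.2, 4.2]
width: 0.542
grip_force: 50.0
```

{"api": "play_rows", "payload": {"motion": [[[255,0,0,1,0,0,0],[255,0,0,2,0,0,0],[255,0,0,3,0,0,0],[255,0,0,3,0,0,0]]]}}

```text
time_s: 15.35
tool_pos: [510.6, 49.6, 123.2]
eef_rot: [-0.0, 0.966, -0.258, 0.0]
wrist_force: [-3.0, 0.1, 8.3]
width: 0.545
grip_force: 50.0
```

{"api": "play_rows", "payload": {"motion": [[[255,0,0,0.5,0,0,0],[255,0,0,1,0,0,0],[255,0,0,1.3,0,0,0],[255,0,0,1.3,0,0,0]]]}}

```text
time_s: 15.85
tool_pos: [510.6, 49.6, 122.1]
eef_rot: [-0.0, 0.966, -0.258, 0.0]
wrist_force: [-5.0, 0.6, 12.6]
width: 0.544
grip_force: 50.0
```

{"api": "play_rows", "payload": {"motion": [[[255,0,0,0.3,0,0,0],[255,0,0,0.5,0,0,0],[255,0,0,0.5,0,0,0]]]}}

```text
time_s: 16.23
tool_pos: [510.6, 49.6, 122.0]
eef_rot: [-0.0, 0.966, -0.258, 0.0]
wrist_force: [-7.8, -0.3, 21.7]
width: 0.542
grip_force: 50.0
```

The force rises steeply at TCP 122.0, so the cover is on the face. Verifying level and height before handing in.

```bash
python3 - <<'E'
from m import *
to(None,-30)
s,r,p=tool()
c=read_camera("side");W=pts(c)
with np.errstate(invalid='ignore'):
    m=sel(W,p[:2]+[0,2],54,115,124)
Q=W[m];print(len(Q),np.median(Q[:,2]).round(2),np.linalg.lstsq(np.c_[Q[:,:2]-p[:2],np.ones(len(Q))],Q[:,2],rcond=None)[0].round(3))
i=c["image"];cv2.imwrite("pics/c7.png",cv2.resize(i[140:250,210:340],(650,550),interpolation=2))
to(None,-30)
E
```

```text
tcp [510.6  49.6 122. ] yaw -29.9 tilt 0.04 t 16.23 F [-7.8 -0.3 21.7] w 49.3 g 50.0
309 119.49 [ 0.00000e+00 -1.10000e-02  1.19648e+02]
tcp [510.6  49.6 122.1] yaw -29.9 tilt 0.04 t 16.27 F [-7.2  0.4 21.7] w 49.9 g 50.0
```

View pics/c7.png

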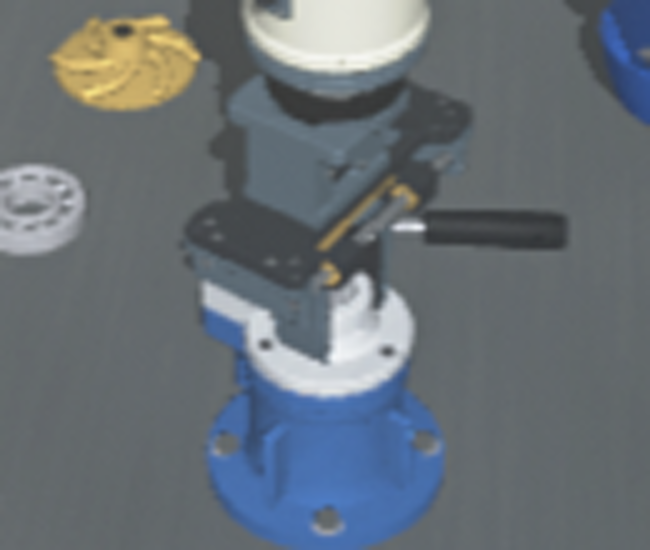

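The cover sits flush and level on the housing, with its flange top at 119.6 (120 expected) and its ear on the lug at (225,310). It is held at about 22 N.

```bash
python3 -c "
from h import *
print(env.finish_job())"
```

```text
the job is handed in; nothing more can be done
None
```

The job is handed in at about 16 s of the 72 s: the ring is bedded level (spring pressed in about 1.5 mm), and the cover is on the dowel pin, fully home, and still held down with about 22 N.

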